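# Recharge the spare battery packs: fill the dock's empty bays

## Task

Two of the five bays of the charging dock are empty: take two of the three loose battery packs and slide one into each empty bay, under the hood and fully home against the stop. Leave the packs that are already in the dock, the third loose pack and everything else on the table where they are.

Things in the scene. Friction and masses are not known exactly. Their poses are not given: they have to be found in the camera images.
- dock: grey charging dock with white hood, fixed, 145 deep (x) x 316 wide (y) x 88 mm high, its mouth to its -x. Origin on the table under bay 3's home point. Five bays along y at 62 mm pitch, each 56 wide between low dividers (6 thick, tops 26 mm above the table, x = -45 to +60 mm); bay floors 6 mm above the table, from x = -60 to the stop wall at +60 mm. Three bays hold packs, two are empty
- hood_edge (a point): middle of the hood's lower front edge: x = +15 mm in the dock's frame, 52 mm above the table. The hood covers the back of all bays from here to x = +85 mm, its top 88 mm above the table. A pack goes under it only contact end first; its fin stays in front of the hood
- bay1 (a point): home point of bay 1 (bay 1 at the dock's +y end, bay 5 at its -y end), on the bay's floor, 6 mm above the table; axes as the dock's. A pack fully home has its origin here
- bay2 (a point): home point of bay 2 (bay 1 at the dock's +y end, bay 5 at its -y end), on the bay's floor, 6 mm above the table; axes as the dock's. A pack fully home has its origin here
- bay3 (a point): home point of bay 3 (bay 1 at the dock's +y end, bay 5 at its -y end), on the bay's floor, 6 mm above the table; axes as the dock's. A pack fully home has its origin here
- bay4 (a point): home point of bay 4 (bay 1 at the dock's +y end, bay 5 at its -y end), on the bay's floor, 6 mm above the table; axes as the dock's. A pack fully home has its origin here
- bay5 (a point): home point of bay 5 (bay 1 at the dock's +y end, bay 5 at its -y end), on the bay's floor, 6 mm above the table; axes as the dock's. A pack fully home has its origin here
- pack1: dark battery pack, 120 (x) x 48 (y) x 36 (z) mm; on top a light-grey grip fin 40 long (x), 16 wide (y), from 36 to 62 mm high, centred at x = -35 mm. Origin: centre of the underside, z up; +x is the contact end, which enters the dock first. 0.13-0.25 kg. Already home in one of the bays at the start.
- pack2: dark battery pack, 120 (x) x 48 (y) x 36 (z) mm; on top a light-grey grip fin 40 long (x), 16 wide (y), from 36 to 62 mm high, centred at x = -35 mm. Origin: centre of the underside, z up; +x is the contact end, which enters the dock first. 0.13-0.25 kg. Already home in one of the bays at the start.
- pack3: dark battery pack, 120 (x) x 48 (y) x 36 (z) mm; on top a light-grey grip fin 40 long (x), 16 wide (y), from 36 to 62 mm high, centred at x = -35 mm. Origin: centre of the underside, z up; +x is the contact end, which enters the dock first. 0.13-0.25 kg. Already home in one of the bays at the start.
- pack4: dark battery pack, 120 (x) x 48 (y) x 36 (z) mm; on top a light-grey grip fin 40 long (x), 16 wide (y), from 36 to 62 mm high, centred at x = -35 mm. Origin: centre of the underside, z up; +x is the contact end, which enters the dock first. 0.13-0.25 kg. A spare, lying upright loose on the table at the start, at any yaw within about 75 degrees of the world's.
- pack5: dark battery pack, 120 (x) x 48 (y) x 36 (z) mm; on top a light-grey grip fin 40 long (x), 16 wide (y), from 36 to 62 mm high, centred at x = -35 mm. Origin: centre of the underside, z up; +x is the contact end, which enters the dock first. 0.13-0.25 kg. A spare, lying upright loose on the table at the start, at any yaw within about 75 degrees of the world's.
- pack6: dark battery pack, 120 (x) x 48 (y) x 36 (z) mm; on top a light-grey grip fin 40 long (x), 16 wide (y), from 36 to 62 mm high, centred at x = -35 mm. Origin: centre of the underside, z up; +x is the contact end, which enters the dock first. 0.13-0.25 kg. A spare, lying upright loose on the table at the start, at any yaw within about 75 degrees of the world's.
- specs_case: bystander: a closed brown hard spectacle case without a fin, 146 x 58 x 42 high mm, loose on the table. Origin: centre of its underside
- wash_bottle: bystander: a tall white bottle, diameter 62, 200 high mm, loose on the table. Origin: centre of its underside
- wood_tub: bystander: a round wooden tub with lid, diameter 68, 66 high mm, loose on the table. Origin: centre of its underside
- jar: bystander: a low amber jar with white cap, diameter 56, 65 high mm, loose on the table. Origin: centre of its underside
- lens_box: bystander: a cardboard box, 85 x 55 x 45 high mm, loose on the table. Origin: centre of its underside
- eye_cup: bystander: a small steel cup, rim diameter 46, 50 high mm, loose on the table. Origin: centre of its underside
- bulb_box: bystander: a small cardboard box, 50 x 36 x 60 high mm, loose on the table. Origin: centre of its underside
- loupe: bystander: a flat magnifier, disc diameter 64 with a handle to its -x, 112 mm reach from the disc's centre, 14 high mm, loose on the table. Origin: centre of its underside
Mind the look-alikes: they are no part of the job. Leave any purple or yellow look-alike of the pack6 alone.

How it is judged:
By the outcome, as a careful person would: the job done as asked, in the order asked, and still so for the second after the job is handed in, with the robot touching nothing.
It also fails if it takes over 72 s, if anything falls off the work surface, if the arm or the gripper's body presses on something with over 40 N, if the wrist force passes 120 N, or if a joint passes its speed limit or range.

## Robot

A 7-joint arm with a two-finger parallel gripper is mounted at the origin on the work surface. World frame = base frame: x ahead of the robot, y to its left, z up, the work surface at z = 0. Lengths are in m, angles in rad, forces in N, time in s.
With the tool pointing down it reaches from about 0.425 to 0.875 m from the base axis. Payload 8.4 kg.
Tool frame: the origin (TCP) lies midway between the tips of the shut fingers; the grasp point (between the pads) lies 19 mm behind it (bot.tcp_to_grasp is the z of the grasp point in the tool frame, in m); z points along the fingers, y is the line along which they close (so a half turn about z gives the same grasp; the last joint's range is limited). The gripper opens to 87 mm and grips with 3 to 60 N. Pads are 19 mm wide; open, the fingers measure 117 mm over their backs; the gripper's body (75 mm by 190 mm) begins 51 mm behind the grasp point.
Start: joints at [-1.209, 0.333, 0.04, 1.465, -0.013, 1.343, -0.059], TCP at [0.289, 0.582, 0.223] pointing down, gripper open.
Joint ranges: [-2.58, 2.58], [-0.38, 2.09], [-1.3, 1.39], [0.25, 2.4], [-1.5, 4.64], [0.08, 2.09], [-2.65, 2.65]. Speed limits (rad/s): [2.22, 2.22, 2.79, 2.79, 3.14, 3.14, 3.14].

## Interface

Orientations are given as a 3x3 rotation matrix whose columns are the frame's x, y, z axes.
In Python, from bench import bot, eyes, nets gives the robot as it stands. The module is installed in compiled form; this text tells all that it offers.
- The arm moves only by the tool carry_out, never from a script. Its argument "motion" is a list of rows, each an object with "slide": the shift along the tool's x, y, z in mm, a list of three; "twist": the turn, a rotation vector about the tool's x, y, z in rad, a list of three; "hand": the finger opening in mm, from 0 to 87. A call has 1 to 5 rows; each row is the pose to reach, as a shift and turn from the pose commanded when the call began, along the tool's axes at that moment; what a row does not reach only later rows make up. A row lasts 1/10 s, in which the tool goes at most 50 mm and 8.59 degrees, less where a joint would pass 70% of its speed; a pose out of reach is approached as far as the arm can. A call with a gripper value outside its range is refused whole. The fingers move at their own pace and stop on an object; the grip force is fixed at half the most. Time passes only in rows, so rows that repeat a pose let the fingers close. It gives the time, the measured TCP pose, the force, the opening and the grip force at its end, in the units of the state.
- bot.sense(): the state, without advancing time (a new reading comes with each control period).
- eyes.snapshot(name): name is "scene" or "top"; returns the picture (480x640x3 uint8, blue, green, red); there is no depth.
- eyes.camera_model(name): a dict with "intrinsics" (3x3 intrinsics, pixels), "k1" (the pictures are not rectified: a ray, as slopes to the right and down, at radius r is drawn at 1 + k1 r^2 times it, then the intrinsics apply), "pose" (4x4, takes a point from camera to world coordinates). Camera axes: x right, y up, looking along -z (the intrinsics and any distortion apply to the point x, -y, -z); pixel columns grow to the right and rows downward; lengths in m; the calibration is good to about 2 mm. A picture is of the moment at which its call begins. camera_model takes no time and is no camera call.
- bot.sign_off(): hands the job in; it is judged then, once.
Trained networks look in the newest picture that a camera, given by its name, has taken for a name from the list of things; names that differ only in an ending like _2 or _b are one class to them, and where a whole thing is asked for, a point or a joint stands for the part that bears it (a point fixed in the world has none). Each returns a list of dicts, best first, with "conf" (0 to 1); they miss things now and then, are a little off and sometimes report something else, mostly with a low value. They report only what shows in the picture. A call takes as long as a camera call. They do not tell look-alikes from the thing itself.
- nets.search_frame(query, camera): "box" ([left, top, right, bottom] in pixels, round what is visible of it).
The state is a dict: "t": time; "qpos": joint angles; "qd": joint speeds; "effort": joint torques, N m; "ee_pos": TCP position; "tool_rot": TCP orientation; "force": force on the tool from outside, world axes, zero at the start; "torque": the same for the moment, N m; "finger_gap": finger opening in m; "finger_force": force on a finger pad.
Only numpy, scipy, OpenCV 4.12 (cv2) and the standard library are available. Lean on these libraries where they do the work, as an engineer would, in place of code of your own. Each camera call takes 0.05 s, during which the arm holds its last target. There are 200 camera calls.

## Working session

There is one attempt and no reset: what is moved stays moved. The work goes in short steps, Python scripts to look and compute and a tool call to move; the robot and the scene stay as the last step left them, time stands still between calls to the robot, and variables do not carry over. Pictures are saved under pics/ and viewed, at most 10 in all, crops included, and the job is handed in when it is done.

Besides the shell and the picture viewer there is one more tool, called after "Emit:" by a JSON object that holds its "fn" and its "kwargs", one argument or row to a line. carry_out: Moves the arm, as the interface text tells. Its arguments: {"type":"object","properties":{"motion":{"type":"array"}},"required":["motion"]}

```bash
mkdir -p pics; python3 - <<'E'
from bench import bot,eyes,nets
import cv2,numpy as np
np.set_printoptions(precision=4,suppress=True)
for n in("scene","top"):
    cv2.imwrite(f"pics/{n}0.png",eyes.snapshot(n))
    m=eyes.camera_model(n);print(n,m)
    for q in("pack4","dock"):
        for d in nets.search_frame(q,n):print(q,np.round(d["box"]),round(d["conf"],2))
s=bot.sense();print(s["t"],s["ee_pos"],s["tool_rot"],bot.tcp_to_grasp)
E
```

```text
scene {'intrinsics': array([[560.5966,   0.    , 326.4213],
       [  0.    , 560.5966, 241.3364],
       [  0.    ,   0.    ,   1.    ]]), 'k1': 0.060490036450509405, 'pose': array([[-0.5705, -0.6625,  0.4853,  1.1077],
       [ 0.8211, -0.4705,  0.3231,  0.4199],
       [ 0.0143,  0.5828,  0.8125,  1.1704],
       [ 0.    ,  0.    ,  0.    ,  1.    ]])}
pack4 [440. 327. 473. 387.] 0.94
pack4 [156. 144. 198. 183.] 0.94
pack4 [243. 122. 276. 159.] 0.94
pack4 [152. 243. 207. 285.] 0.91
pack4 [231. 277. 266. 309.] 0.89
pack4 [174. 193. 226. 228.] 0.85
pack4 [246. 198. 294. 234.] 0.84
pack4 [330. 331. 356. 361.] 0.82
pack4 [257. 292. 289. 323.] 0.58
dock [205. 291. 363. 403.] 0.75
top {'intrinsics': array([[617.6598,   0.    , 315.41  ],
       [  0.    , 617.6598, 221.0208],
       [  0.    ,   0.    ,   1.    ]]), 'k1': -0.15159208278470174, 'pose': array([[ 0.0232,  0.9978, -0.0617,  0.3721],
       [-0.9996,  0.0243,  0.0175, -0.0153],
       [ 0.0189,  0.0613,  0.9979,  1.7189],
       [ 0.    ,  0.    ,  0.    ,  1.    ]])}
pack4 [323. 135. 342. 165.] 0.95
pack4 [145. 179. 183. 223.] 0.94
pack4 [467. 226. 509. 250.] 0.89
pack4 [303. 139. 324. 164.] 0.88
pack4 [389. 126. 419. 171.] 0.87
pack4 [234. 144. 257. 171.] 0.85
pack4 [414. 188. 445. 228.] 0.78
pack4 [420. 295. 470. 331.] 0.77
pack4 [352. 228. 396. 249.] 0.62
dock [230. 104. 346. 174.] 0.81
0.3 [0.289  0.582  0.2223] [[-0.8957  0.4447 -0.0002]
 [ 0.4447  0.8957 -0.0005]
 [-0.     -0.0005 -1.    ]] -0.0187
```

View pics/top0.png

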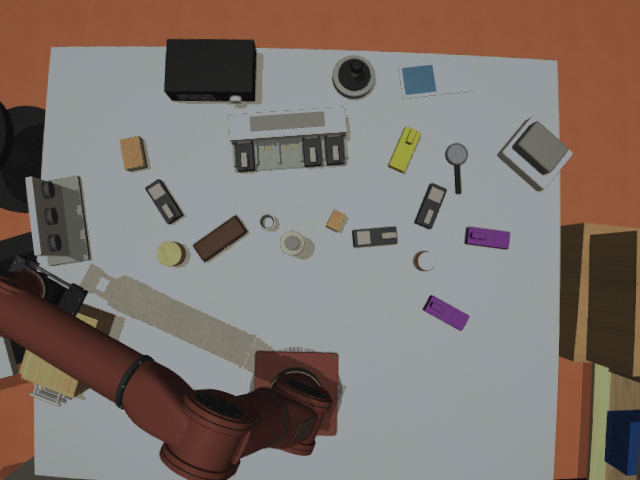

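View pics/scene0.png

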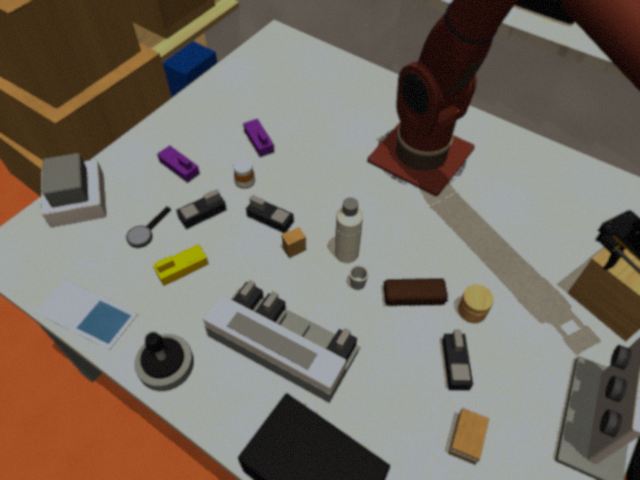

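```bash
cat > h.py <<'E'
from bench import bot,eyes,nets
import cv2,numpy as np
np.set_printoptions(precision=4,suppress=True)
def proj(n,P):
    m=eyes.camera_model(n);T=np.linalg.inv(m["pose"]);c=np.atleast_2d(P)@T[:3,:3].T+T[:3,3]
    s=np.c_[c[:,0],-c[:,1]]/-c[:,2:];s=s*(1+m["k1"]*(s**2).sum(1,keepdims=True))
    K=m["intrinsics"];return s*[K[0,0],K[1,1]]+[K[0,2],K[1,2]]
def unproj(n,uv,z):
    from scipy.optimize import least_squares
    return np.array([least_squares(lambda p:proj(n,[[p[0],p[1],z]])[0]-u,[.6,0]).x for u in np.atleast_2d(uv)])
def place(L,x,y,yaw,z=0):
    c,s=np.cos(yaw),np.sin(yaw);return np.asarray(L)@np.array([[c,s,0],[-s,c,0],[0,0,1]])+[x,y,z]
E
python3 - <<'E'
from h import *
im=cv2.imread("pics/top0.png")
def crop(im,x,y,w,h,f):return cv2.resize(im[y:y+h,x:x+w],None,fx=f,fy=f,interpolation=cv2.INTER_CUBIC)
a=np.hstack([crop(im,140,175,50,55,5),crop(im,345,210,60,55,5),crop(im,405,178,50,55,5)])
b=crop(im,222,98,133,80,6);b=cv2.copyMakeBorder(b[:325],0,0,0,max(0,a.shape[1]-b.shape[1]),cv2.BORDER_CONSTANT)
w=max(a.shape[1],b.shape[1]);a=cv2.copyMakeBorder(a,0,0,0,w-a.shape[1],cv2.BORDER_CONSTANT)
b=crop(im,222,98,133,80,6)[120:];w=b.shape[1];a=a[:, :w]
cv2.imwrite("pics/c1.png",np.vstack([a[:240],b])[:600]);print(a.shape,b.shape)
for nm,uv in dict(dockc=(287,140),A=(164,201),B=(375,237),C=(431,206),bottle=(292,243),cup=(268,222),case=(220,239),bulb=(336,220)).items(): print(nm,unproj("top",uv,.04))
E
```

```text
(275, 798, 3) (360, 798, 3)
dockc [[0.6973 0.0386]]
A [[0.5207 0.3718]]
B [[ 0.4361 -0.2083]]
C [[ 0.525  -0.3619]]
bottle [[0.4145 0.0175]]
cup [[0.47   0.0843]]
case [[0.4205 0.2138]]
bulb [[ 0.48   -0.1008]]
```

View pics/c1.png

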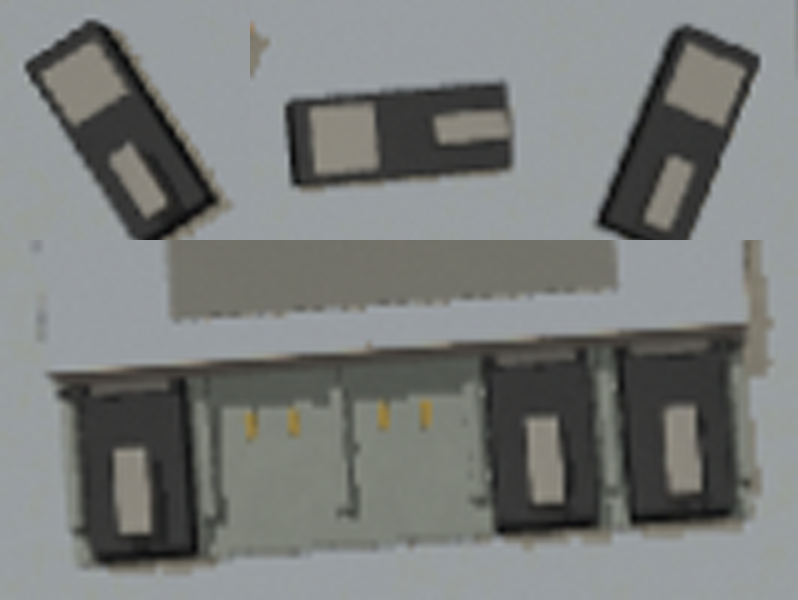

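```bash
cat >> h.py <<'E'
from scipy.optimize import minimize
def box(x0,x1,y,z0,z1):return np.array([[a,b,c] for a in(x0,x1) for b in(-y,y) for c in(z0,z1)])*1e-3
PARTS=[(box(-60,60,24,0,36),45),(box(12,49,18,36,36),145),(box(-55,-15,8,36,62),70),(box(-55,-15,8,62,62),150)]
def fit(ims,x0,offs=((0,0,0),),parts=PARTS,pad=6,bg=165,roi=box(-60,60,24,0,62)):
    """pose (x,y,yaw) whose rendering correlates best with the pictures"""
    S=4;R={}
    for n,im in ims.items():
        p=np.vstack([proj(n,place(roi+np.array(o),*x0)) for o in offs]);lo=(p.min(0)-pad).astype(int);hi=(p.max(0)+pad).astype(int)
        m=np.zeros(im.shape[:2],np.uint8)
        for o in offs:cv2.fillConvexPoly(m,cv2.convexHull(proj(n,place(roi+np.array(o),*x0)).astype(np.int32)),1)
        m=cv2.dilate(m,np.ones((2*pad-1,)*2)) if pad>3 else m
        g=cv2.cvtColor(im,cv2.COLOR_BGR2GRAY)[lo[1]:hi[1],lo[0]:hi[0]].astype(float);R[n]=(lo,g,m[lo[1]:hi[1],lo[0]:hi[0]]>0)
    def cost(v):
        c=0
        for n,(lo,g,m) in R.items():
            r=np.full((g.shape[0]*S,g.shape[1]*S),bg,np.uint8)
            for o in offs:
                for L,k in parts:
                    q=(proj(n,place(L+np.array(o),*v))-lo+.5)*S-.5
                    cv2.fillConvexPoly(r,cv2.convexHull(np.round(q*16).astype(np.int32)),k,shift=4)
            r=cv2.resize(r,(g.shape[1],g.shape[0]),interpolation=cv2.INTER_AREA).astype(float)
            c-=np.corrcoef(r[m],g[m])[0,1]/len(R)
        return c
    x0=np.array(x0,float);o=minimize(cost,x0,method="Nelder-Mead",options=dict(initial_simplex=x0+np.array([[0,0,0],[.01,0,0],[0,.01,0],[0,0,.1]]),xatol=1e-4,fatol=1e-5))
    return o.x,-o.fun
E
python3 - <<'E'
from h import *
I={n:cv2.imread(f"pics/{n}0.png") for n in("top","scene")}
sets=({"top":I["top"]},{"scene":I["scene"]},I)
for nm,x0 in dict(A=(.52,.37,.55),C=(.525,-.362,-.42),B=(.436,-.208,1.5)).items():
    for s in sets:print(nm,list(s),*fit(s,x0))
f=unproj("top",[(222+132/6,98+371/6),(222+545/6,98+340/6),(222+683/6,98+329/6)],.068);print(f)
d=f[0]-f[2];yaw=np.arctan2(-d[0],d[1]);print(yaw,np.linalg.norm(d))
c=f.mean(0)+np.array([[np.cos(yaw),-np.sin(yaw)],[np.sin(yaw),np.cos(yaw)]])@[.035,.062/3]
dp=[(box(-60,0,24,0,36),45),PARTS[2],PARTS[3]]
offs=[(0,k*.062,.006) for k in(2,-1,-2)];print(c)
for s in sets:print("dock",list(s),*fit(s,(*c,yaw),offs,dp,3,150,box(-60,0,24,36,36)))
E
```

```text
A ['top'] [0.5218 0.3764 0.6056] 0.9592986114346751
A ['scene'] [0.5199 0.3775 0.6034] 0.9325255380348275
A ['top', 'scene'] [0.5209 0.3771 0.6015] 0.9370407782105181
C ['top'] [ 0.5284 -0.3638 -0.3735] 0.9656077060670025
C ['scene'] [ 0.5247 -0.3648 -0.3419] 0.9372064418079372Traceback (most recent call last):
  File "<stdin>", line 5, in <module>
  File "h.py", line 36, in fit
    x0=np.array(x0,float);o=minimize(cost,x0,method="Nelder-Mead",options=dict(initial_simplex=x0+np.array([[0,0,0],[.01,0,0],[0,.01,0],[0,0,.1]]),xatol=1e-4,fatol=1e-5))
                            ~~~~~~~~^^^^^^^^^^^^^^^^^^^^^^^^^^^^^^^^^^^^^^^^^^^^^^^^^^^^^^^^^^^^^^^^^^^^^^^^^^^^^^^^^^^^^^^^^^^^^^^^^^^^^^^^^^^^^^^^^^^^^^^^^^^^^^^^^^^^^^
    res = _minimize_neldermead(fun, x0, args, callback, bounds=bounds,
                               **options)
    fsim[j] = func(sim[j])
              ~~~~^^^^^^^^
    fx = function(np.copy(x), *(wrapper_args + args))
  File "h.py", line 31, in cost
    q=(proj(n,place(L+np.array(o),*v))-lo+.5)*S-.5
       ~~~~^^^^^^^^^^^^^^^^^^^^^^^^^^^
  File "h.py", line 5, in proj
    m=eyes.camera_model(n);T=np.linalg.inv(m["pose"]);c=np.atleast_2d(P)@T[:3,:3].T+T[:3,3]
ValueError: time passes only in moves, steps and waits
```

```bash
sed -i 's/m=eyes.camera_model(n);T=/m=cm(n);T=/; s/^def proj/import functools\ncm=functools.lru_cache(None)(eyes.camera_model)\ndef proj/' h.py
python3 - <<'E'
from h import *
I={n:cv2.imread(f"pics/{n}0.png") for n in("top","scene")}
sets=({"top":I["top"]},{"scene":I["scene"]},I)
print("C",*fit(I,(.525,-.362,-.42)))
f=unproj("top",[(222+132/6,98+371/6),(222+545/6,98+340/6),(222+683/6,98+329/6)],.068);print(f)
d=f[0]-f[2];yaw=np.arctan2(-d[0],d[1]);print(yaw,np.linalg.norm(d))
c=f.mean(0)+np.array([[np.cos(yaw),-np.sin(yaw)],[np.sin(yaw),np.cos(yaw)]])@[.035,.062/3]
dp=[(box(-60,0,24,0,36),45),PARTS[2],PARTS[3]]
offs=[(0,k*.062,.006) for k in(2,-1,-2)];print(c)
for s in sets:print("dock",list(s),*fit(s,(*c,yaw),offs,dp,3,150,box(-60,0,24,36,36)))
E
```

```text
C [ 0.5272 -0.3636 -0.3772] 0.9416703762357141
[[ 0.6348  0.1523]
 [ 0.6535 -0.0331]
 [ 0.6601 -0.0951]]
0.1019917166846563 0.24873325061411108
[0.6822 0.0321]
dock ['top'] [0.6846 0.0338 0.1024] 0.8992661774404062
dock ['scene'] [0.6837 0.035  0.0992] 0.7821601705251878
dock ['top', 'scene'] [0.6841 0.0342 0.1015] 0.8274070052659213
```

```bash
cat > go.py <<'E'
# usage: go.py x y z yaw_deg  -> slide/twist from the current pose
import sys
from h import *
from scipy.spatial.transform import Rotation as R
s=bot.sense();t=np.array([float(a) for a in sys.argv[1:4]]);w=np.radians(float(sys.argv[4]))
G=np.array([[np.cos(w),np.sin(w),0],[np.sin(w),-np.cos(w),0],[0,0,-1]]);M=s["tool_rot"]
print("slide",np.round(M.T@(t-s["ee_pos"])*1e3,1),"twist",np.round(R.from_matrix(M.T@G).as_rotvec(),3),"t",s["t"],"F",s["force"],"gap",s["finger_gap"])
E
python3 go.py .492 .3573 .12 214.5
```

```text
slide [-281.8 -111.   102.3] twist [-0.001 -0.    -1.063] t 0.3 F [ 0.2598  0.3328 -0.0966] gap 0.0867954931208718
```

Emit:
{"fn": "carry_out", "kwargs": {
  "motion": [
    {"slide":[-282,-111,60],"twist":[0,0,-1.063],"hand":50},
    {"slide":[-282,-111,60],"twist":[0,0,-1.063],"hand":50},
    {"slide":[-282,-111,60],"twist":[0,0,-1.063],"hand":50},
    {"slide":[-282,-111,60],"twist":[0,0,-1.063],"hand":50},
    {"slide":[-282,-111,60],"twist":[0,0,-1.063],"hand":50}
  ]
}}

```text
t: 0.8
ee_pos: [0.4496, 0.4044, 0.1753]
tool_rot: [[-0.963, -0.268, 0.0], [-0.268, 0.963, 0.0], [-0.0, 0.0, -1.0]]
force: [1.2, 0.5, -0.6]
finger_gap: 0.0556
finger_force: 0.0
```

```bash
python3 go.py .492 .3573 .12 214.5
```

```text
slide [-28.2 -56.7  55.3] twist [ 0.    0.   -0.33] t 0.8 F [ 1.2195  0.4773 -0.6288] gap 0.0556159037323312
```

Emit:
{"fn": "carry_out", "kwargs": {
  "motion": [
    {"slide":[-28,-57,55],"twist":[0,0,-0.33],"hand":50},
    {"slide":[-28,-57,55],"twist":[0,0,-0.33],"hand":50},
    {"slide":[-28,-57,55],"twist":[0,0,-0.33],"hand":50},
    {"slide":[-28,-57,55],"twist":[0,0,-0.33],"hand":50},
    {"slide":[-28,-57,55],"twist":[0,0,-0.33],"hand":50}
  ]
}}

```text
t: 1.3
ee_pos: [0.4901, 0.3599, 0.1214]
tool_rot: [[-0.828, -0.561, 0.001], [-0.561, 0.828, 0.001], [-0.001, 0.001, -1.0]]
force: [-0.0, -1.0, 1.1]
finger_gap: 0.0503
finger_force: 0.0
```

```bash
python3 go.py .492 .3573 .04 214.5
```

```text
slide [-0.  -3.3 81.4] twist [ 0.001  0.001 -0.007] t 1.3 F [-0.0131 -0.9992  1.0924] gap 0.0503438801639782
```

Emit:
{"fn": "carry_out", "kwargs": {
  "motion": [
    {"slide":[0,-2,40],"twist":[0,0,-0.007],"hand":50},
    {"slide":[0,-2,65],"twist":[0,0,-0.007],"hand":50},
    {"slide":[0,-2,81],"twist":[0,0,-0.007],"hand":50},
    {"slide":[0,-2,81],"twist":[0,0,-0.007],"hand":50},
    {"slide":[0,-2,81],"twist":[0,0,-0.007],"hand":50}
  ]
}}

```text
t: 1.8
ee_pos: [0.4918, 0.3578, 0.0406]
tool_rot: [[-0.823, -0.567, 0.001], [-0.567, 0.823, 0.001], [-0.001, 0.0, -1.0]]
force: [0.4, 0.4, -1.1]
finger_gap: 0.0499
finger_force: 0.0
```

```bash
python3 go.py .492 .3573 .04 214.5
```

```text
slide [ 0.1 -0.5  0.6] twist [0.    0.001 0.001] t 1.8 F [ 0.3858  0.4029 -1.086 ] gap 0.04991339686113614
```

Close.

Emit:
{"fn": "carry_out", "kwargs": {
  "motion": [
    {"slide":[0,0,0],"twist":[0,0,0],"hand":25},
    {"slide":[0,0,0],"twist":[0,0,0],"hand":18},
    {"slide":[0,0,0],"twist":[0,0,0],"hand":8},
    {"slide":[0,0,0],"twist":[0,0,0],"hand":8},
    {"slide":[0,0,0],"twist":[0,0,0],"hand":8}
  ]
}}

```text
t: 2.3
ee_pos: [0.4917, 0.3567, 0.0397]
tool_rot: [[-0.824, -0.567, 0.0], [-0.567, 0.824, 0.0], [-0.0, 0.0, -1.0]]
force: [0.0, 0.4, 0.1]
finger_gap: 0.0176
finger_force: 0.0
```

Emit:
{"fn": "carry_out", "kwargs": {
  "motion": [
    {"slide":[0,0,0],"twist":[0,0,0],"hand":8},
    {"slide":[0,0,0],"twist":[0,0,0],"hand":8},
    {"slide":[0,0,-20],"twist":[0,0,0],"hand":8},
    {"slide":[0,0,-50],"twist":[0,0,0],"hand":8},
    {"slide":[0,0,-80],"twist":[0,0,0],"hand":8}
  ]
}}

```text
t: 2.8
ee_pos: [0.4912, 0.3562, 0.1197]
tool_rot: [[-0.824, -0.567, -0.001], [-0.567, 0.824, -0.001], [0.002, -0.0, -1.0]]
force: [0.2, -0.4, -2.0]
finger_gap: 0.0162
finger_force: 30.0
```

```bash
python3 go.py .492 .3573 .12 214.5; python3 - <<'E'
import numpy as np
D=np.array([.6841,.0342]);w=.1015;R=np.array([[np.cos(w),-np.sin(w)],[np.sin(w),np.cos(w)]])
for y in(.062,0):
    for x in(-.085,-.037,-.035):print(y,x,D+R@[x,y])
print(180+np.degrees(w))
E
```

```text
slide [-1.3  0.4 -0.3] twist [-0.    -0.002  0.001] t 2.8 F [ 0.2132 -0.411  -2.014 ] gap 0.016207974903774822
0.062 -0.085 [0.59325527 0.08726821]
0.062 -0.037 [0.64100823 0.09213185]
0.062 -0.035 [0.64299793 0.0923345 ]
0 -0.085 [0.59953747 0.02558731]
0 -0.037 [0.64729043 0.03045095]
0 -0.035 [0.64928013 0.0306536 ]
185.81552162057787
```

```bash
python3 go.py .5883 .0868 .14 185.8
```

```text
slide [  72.8 -277.   -20.1] twist [-0.001 -0.002  0.502] t 2.8 F [ 0.2132 -0.411  -2.014 ] gap 0.016207974903774822
```

Emit:
{"fn": "carry_out", "kwargs": {
  "motion": [
    {"slide":[12,-46,-20],"twist":[0,0,0.1],"hand":8},
    {"slide":[24,-92,-20],"twist":[0,0,0.2],"hand":8},
    {"slide":[36,-138,-20],"twist":[0,0,0.3],"hand":8},
    {"slide":[48,-184,-20],"twist":[0,0,0.4],"hand":8},
    {"slide":[60,-230,-20],"twist":[0,0,0.5],"hand":8}
  ]
}}

```text
t: 3.3
ee_pos: [0.5728, 0.1313, 0.1395]
tool_rot: [[-0.995, -0.099, -0.0], [-0.099, 0.995, -0.0], [0.0, -0.0, -1.0]]
force: [0.8, -0.7, -2.2]
finger_gap: 0.0158
finger_force: 30.0
```

```bash
python3 go.py .5883 .0868 .12 185.8
```

```text
slide [-11.  -45.8  19.5] twist [-0.    -0.    -0.002] t 3.3 F [ 0.7764 -0.6519 -2.1942] gap 0.015845143702778893
```

Emit:
{"fn": "carry_out", "kwargs": {
  "motion": [
    {"slide":[-6,-25,0],"twist":[0,0,0],"hand":8},
    {"slide":[-11,-44,10],"twist":[0,0,0],"hand":8},
    {"slide":[-11,-44,20],"twist":[0,0,0],"hand":8},
    {"slide":[-11,-44,20],"twist":[0,0,0],"hand":8},
    {"slide":[-11,-44,20],"twist":[0,0,0],"hand":8}
  ]
}}

```text
t: 3.8
ee_pos: [0.5874, 0.0921, 0.1191]
tool_rot: [[-0.995, -0.104, -0.001], [-0.104, 0.995, 0.0], [0.001, 0.0, -1.0]]
force: [-0.5, -0.3, -2.5]
finger_gap: 0.0156
finger_force: 30.0
```

```bash
python3 go.py .5883 .0868 .052 185.8; python3 - <<'E'
from h import *
a=eyes.snapshot("scene")[230:420,190:400];cv2.imwrite("pics/c2.png",cv2.resize(a,None,fx=3,fy=3,interpolation=cv2.INTER_CUBIC))
E
```

```text
slide [-0.4 -5.4 67.1] twist [ 0.    -0.001  0.003] t 3.8 F [-0.5431 -0.2949 -2.5003] gap 0.015565833178059959
```

View pics/c2.png

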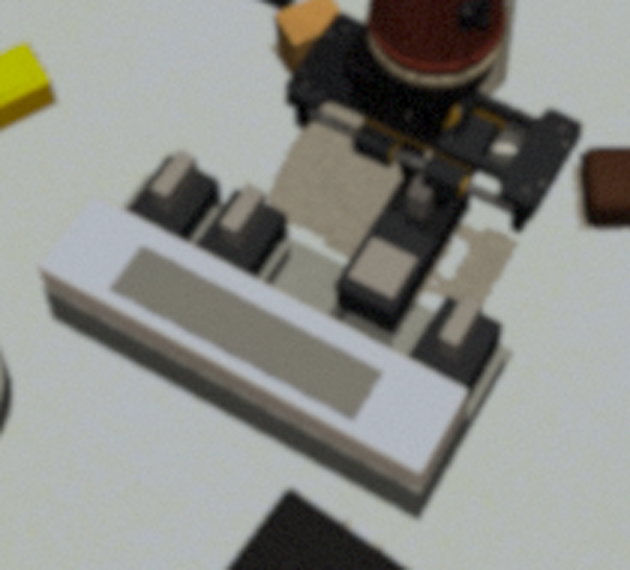

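Emit:
{"fn": "carry_out", "kwargs": {
  "motion": [
    {"slide":[0,-4.5,0],"twist":[0,0,0.003],"hand":8},
    {"slide":[0,-4.5,15],"twist":[0,0,0.003],"hand":8},
    {"slide":[0,-4.5,30],"twist":[0,0,0.003],"hand":8},
    {"slide":[0,-4.5,30],"twist":[0,0,0.003],"hand":8},
    {"slide":[0,-4.5,30],"twist":[0,0,0.003],"hand":8}
  ]
}}

```text
t: 4.35
ee_pos: [0.5879, 0.0861, 0.0886]
tool_rot: [[-0.995, -0.1, -0.002], [-0.1, 0.995, -0.001], [0.002, -0.0, -1.0]]
force: [-0.7, -0.8, -1.8]
finger_gap: 0.0158
finger_force: 30.0
```

```bash
python3 go.py .5883 .0868 .049 185.8
```

```text
slide [-0.5  0.6 39.6] twist [-0.    -0.002 -0.001] t 4.35 F [-0.7344 -0.7842 -1.8342] gap 0.015827453071518734
```

Emit:
{"fn": "carry_out", "kwargs": {
  "motion": [
    {"slide":[0,0,14],"twist":[0,0,0],"hand":8},
    {"slide":[0,0.3,24],"twist":[0,0,0],"hand":8},
    {"slide":[0,0.3,33],"twist":[0,0,0],"hand":8},
    {"slide":[0,0.3,39],"twist":[0,0,0],"hand":8},
    {"slide":[0,0.3,39],"twist":[0,0,0],"hand":8}
  ]
}}

```text
t: 4.85
ee_pos: [0.5878, 0.0863, 0.0493]
tool_rot: [[-0.995, -0.1, -0.002], [-0.1, 0.995, -0.001], [0.002, -0.0, -1.0]]
force: [0.4, -1.0, -1.8]
finger_gap: 0.0154
finger_force: 30.0
```

```bash
python3 go.py .6410 .0921 .049 185.8
```

```text
slide [-53.5   0.5   0.2] twist [-0.    -0.002 -0.001] t 4.85 F [ 0.4244 -0.96   -1.8319] gap 0.015387640478210623
```

No contact; slide in along tool −x.

Emit:
{"fn": "carry_out", "kwargs": {
  "motion": [
    {"slide":[-12,0.5,0],"twist":[0,0,0],"hand":8},
    {"slide":[-24,0.5,0],"twist":[0,0,0],"hand":8},
    {"slide":[-36,0.5,0],"twist":[0,0,0],"hand":8},
    {"slide":[-46,0.5,0],"twist":[0,0,0],"hand":8},
    {"slide":[-46,0.5,2],"twist":[0,0,0],"hand":8}
  ]
}}

```text
t: 5.35
ee_pos: [0.6356, 0.0917, 0.0489]
tool_rot: [[-0.995, -0.1, 0.002], [-0.1, 0.995, 0.0], [-0.002, -0.0, -1.0]]
force: [-0.1, -0.6, -2.3]
finger_gap: 0.0157
finger_force: 30.0
```

```bash
python3 go.py .6430 .0923 .0465 185.8
```

```text
slide [-7.4 -0.1  2.4] twist [-0.     0.002 -0.001] t 5.35 F [-0.1298 -0.5778 -2.2902] gap 0.015733515750567327
```

Emit:
{"fn": "carry_out", "kwargs": {
  "motion": [
    {"slide":[-2,0,1],"twist":[0,0,0],"hand":8},
    {"slide":[-4,0,1],"twist":[0,0,0],"hand":8},
    {"slide":[-6,0,1],"twist":[0,0,0],"hand":8},
    {"slide":[-7,0,1],"twist":[0,0,0],"hand":8},
    {"slide":[-8,0,1],"twist":[0,0,0],"hand":8}
  ]
}}

```text
t: 5.85
ee_pos: [0.6422, 0.0923, 0.0476]
tool_rot: [[-0.995, -0.1, 0.0], [-0.1, 0.995, 0.0], [-0.0, 0.0, -1.0]]
force: [-1.4, -0.1, -1.8]
finger_gap: 0.0154
finger_force: 30.0
```

Emit:
{"fn": "carry_out", "kwargs": {
  "motion": [
    {"slide":[-1,0,1],"twist":[0,0,0],"hand":8},
    {"slide":[-2,0,1],"twist":[0,0,0],"hand":8},
    {"slide":[-3,0,1],"twist":[0,0,0],"hand":8},
    {"slide":[-4,0,1],"twist":[0,0,0],"hand":8},
    {"slide":[-4,0,1],"twist":[0,0,0],"hand":8}
  ]
}}

```text
t: 6.35
ee_pos: [0.6425, 0.0925, 0.0456]
tool_rot: [[-0.995, -0.1, -0.008], [-0.1, 0.995, -0.001], [0.008, 0.0, -1.0]]
force: [-16.0, -1.1, 6.4]
finger_gap: 0.0157
finger_force: 30.0
```

Emit:
{"fn": "carry_out", "kwargs": {
  "motion": [
    {"slide":[2,0,0],"twist":[0,0,0],"hand":8},
    {"slide":[2,0,0],"twist":[0,0,0],"hand":40},
    {"slide":[2,0,0],"twist":[0,0,0],"hand":40},
    {"slide":[2,0,0],"twist":[0,0,0],"hand":40},
    {"slide":[2,0,0],"twist":[0,0,0],"hand":40}
  ]
}}

```text
t: 6.85
ee_pos: [0.6446, 0.0925, 0.0467]
tool_rot: [[-0.995, -0.1, 0.001], [-0.1, 0.995, 0.0], [-0.001, -0.0, -1.0]]
force: [0.9, 0.6, -0.7]
finger_gap: 0.0376
finger_force: 0.0
```

Emit:
{"fn": "carry_out", "kwargs": {
  "motion": [
    {"slide":[2,0,-20],"twist":[0,0,0],"hand":40},
    {"slide":[2,0,-60],"twist":[0,0,0],"hand":40},
    {"slide":[2,0,-100],"twist":[0,0,0],"hand":40},
    {"slide":[2,0,-100],"twist":[0,0,0],"hand":50},
    {"slide":[2,0,-100],"twist":[0,0,0],"hand":50}
  ]
}}

```text
t: 7.35
ee_pos: [0.643, 0.0924, 0.1477]
tool_rot: [[-0.995, -0.1, 0.003], [-0.1, 0.995, 0.001], [-0.003, 0.0, -1.0]]
force: [0.8, 0.1, -1.0]
finger_gap: 0.047
finger_force: 0.0
```

```bash
python3 go.py .495 -.351 .145 158.5
```

```text
slide [ 191.5 -426.5    2.1] twist [0.001 0.002 0.475] t 7.35 F [ 0.7557  0.1144 -0.9659] gap 0.04700943506552054
```

Emit:
{"fn": "carry_out", "kwargs": {
  "motion": [
    {"slide":[20,-45,2],"twist":[0,0,0.05],"hand":50},
    {"slide":[40,-90,2],"twist":[0,0,0.1],"hand":50},
    {"slide":[60,-135,2],"twist":[0,0,0.15],"hand":50},
    {"slide":[80,-180,2],"twist":[0,0,0.2],"hand":50},
    {"slide":[100,-225,2],"twist":[0,0,0.25],"hand":50}
  ]
}}

```text
t: 7.85
ee_pos: [0.5635, -0.1431, 0.1431]
tool_rot: [[-0.988, 0.152, -0.002], [0.152, 0.988, 0.0], [0.002, -0.0, -1.0]]
force: [1.7, -0.6, -0.2]
finger_gap: 0.0501
finger_force: 0.0
```

```bash
python3 go.py .495 -.351 .145 158.5
```

```text
slide [  36.2 -215.9   -1.8] twist [-0.    -0.002  0.223] t 7.85 F [ 1.7194 -0.5649 -0.1505] gap 0.05010275728286443
```

Emit:
{"fn": "carry_out", "kwargs": {
  "motion": [
    {"slide":[8,-46,0],"twist":[0,0,0.05],"hand":50},
    {"slide":[16,-92,0],"twist":[0,0,0.1],"hand":50},
    {"slide":[24,-138,0],"twist":[0,0,0.15],"hand":50},
    {"slide":[31,-180,0],"twist":[0,0,0.2],"hand":50},
    {"slide":[36,-213,10],"twist":[0,0,0.223],"hand":50}
  ]
}}

```text
t: 8.35
ee_pos: [0.4962, -0.3497, 0.1343]
tool_rot: [[-0.93, 0.368, -0.0], [0.368, 0.93, -0.001], [-0.0, -0.001, -1.0]]
force: [0.3, 0.6, 0.7]
finger_gap: 0.0501
finger_force: 0.0
```

```bash
python3 go.py .495 -.351 .12 158.5
```

```text
slide [ 0.6 -1.6 14.3] twist [-0.001  0.    -0.002] t 8.35 F [0.2655 0.6077 0.7343] gap 0.05011288928383514
```

Emit:
{"fn": "carry_out", "kwargs": {
  "motion": [
    {"slide":[0,-1,30],"twist":[0,0,0],"hand":50},
    {"slide":[0,-1,60],"twist":[0,0,0],"hand":50},
    {"slide":[0,-1,80],"twist":[0,0,0],"hand":50},
    {"slide":[0,-1,94],"twist":[0,0,0],"hand":50},
    {"slide":[0,-1,94],"twist":[0,0,0],"hand":50}
  ]
}}

```text
t: 8.85
ee_pos: [0.4962, -0.3471, 0.0384]
tool_rot: [[-0.931, 0.365, -0.003], [0.365, 0.931, 0.001], [0.003, -0.0, -1.0]]
force: [0.6, -0.2, 0.2]
finger_gap: 0.0499
finger_force: 0.0
```

```bash
python3 go.py .495 -.351 .04 158.5
```

```text
slide [-0.3 -4.  -1.6] twist [-0.    -0.003  0.002] t 8.85 F [ 0.6005 -0.2322  0.2032] gap 0.0499495568513748
```

Emit:
{"fn": "carry_out", "kwargs": {
  "motion": [
    {"slide":[0,-2,-1.5],"twist":[0,0,0],"hand":50},
    {"slide":[0,-3.5,-1.5],"twist":[0,0,0],"hand":30},
    {"slide":[0,-3.5,-1.5],"twist":[0,0,0],"hand":25},
    {"slide":[0,-3.5,-1.5],"twist":[0,0,0],"hand":18},
    {"slide":[0,-3.5,-1.5],"twist":[0,0,0],"hand":8}
  ]
}}

```text
t: 9.35
ee_pos: [0.4963, -0.351, 0.0424]
tool_rot: [[-0.931, 0.364, 0.001], [0.364, 0.931, -0.0], [-0.001, 0.0, -1.0]]
force: [-0.3, 0.3, 0.4]
finger_gap: 0.0259
finger_force: 0.0
```

Emit:
{"fn": "carry_out", "kwargs": {
  "motion": [
    {"slide":[0,0,0],"twist":[0,0,0],"hand":8},
    {"slide":[0,0,0],"twist":[0,0,0],"hand":8},
    {"slide":[0,0,0],"twist":[0,0,0],"hand":8},
    {"slide":[0,0,0],"twist":[0,0,0],"hand":8}
  ]
}}

```text
t: 9.75
ee_pos: [0.4962, -0.3507, 0.0421]
tool_rot: [[-0.931, 0.364, 0.0], [0.364, 0.931, 0.0], [0.0, 0.0, -1.0]]
force: [-0.2, 1.2, -0.2]
finger_gap: 0.0157
finger_force: 30.0
```

Emit:
{"fn": "carry_out", "kwargs": {
  "motion": [
    {"slide":[0,0,-20],"twist":[0,0,0],"hand":8},
    {"slide":[0,0,-50],"twist":[0,0,0],"hand":8},
    {"slide":[0,0,-80],"twist":[0,0,0],"hand":8},
    {"slide":[0,0,-100],"twist":[0,0,0],"hand":8}
  ]
}}

```text
t: 10.15
ee_pos: [0.4962, -0.3515, 0.1438]
tool_rot: [[-0.931, 0.365, 0.001], [0.365, 0.931, -0.001], [-0.001, -0.0, -1.0]]
force: [1.1, -0.6, -2.3]
finger_gap: 0.016
finger_force: 30.0
```

```bash
python3 go.py .5946 .0251 .14 185.8
```

```text
slide [ 45.8 386.5   3.6] twist [-0.001  0.001 -0.475] t 10.15 F [ 1.1165 -0.5845 -2.274 ] gap 0.015958058977458004
```

Emit:
{"fn": "carry_out", "kwargs": {
  "motion": [
    {"slide":[5,45,0],"twist":[0,0,-0.05],"hand":8},
    {"slide":[11,90,0],"twist":[0,0,-0.11],"hand":8},
    {"slide":[16,135,0],"twist":[0,0,-0.17],"hand":8},
    {"slide":[21,180,0],"twist":[0,0,-0.22],"hand":8},
    {"slide":[27,225,0],"twist":[0,0,-0.28],"hand":8}
  ]
}}

```text
t: 10.65
ee_pos: [0.5528, -0.1299, 0.1418]
tool_rot: [[-0.996, 0.091, -0.0], [0.091, 0.996, -0.0], [0.0, -0.0, -1.0]]
force: [1.0, 0.2, -1.0]
finger_gap: 0.016
finger_force: 30.0
```

```bash
python3 go.py .5946 .0251 .125 185.8
```

```text
slide [-27.5 158.2  16.8] twist [-0.    -0.    -0.193] t 10.65 F [ 0.9808  0.2235 -1.0309] gap 0.016029086025925912
```

Emit:
{"fn": "carry_out", "kwargs": {
  "motion": [
    {"slide":[-7,45,0],"twist":[0,0,-0.05],"hand":8},
    {"slide":[-15,90,0],"twist":[0,0,-0.11],"hand":8},
    {"slide":[-22,130,0],"twist":[0,0,-0.16],"hand":8},
    {"slide":[-27,158,5],"twist":[0,0,-0.193],"hand":8},
    {"slide":[-27,158,15],"twist":[0,0,-0.193],"hand":8}
  ]
}}

```text
t: 11.15
ee_pos: [0.5954, 0.0285, 0.1266]
tool_rot: [[-0.994, -0.107, 0.001], [-0.107, 0.994, 0.002], [-0.001, 0.002, -1.0]]
force: [0.7, -0.5, -2.7]
finger_gap: 0.016
finger_force: 30.0
```

```bash
python3 go.py .5946 .0251 .095 185.8
```

```text
slide [ 1.2 -3.4 31.6] twist [0.002 0.001 0.006] t 11.15 F [ 0.712  -0.5464 -2.6989] gap 0.01604086112978514
```

Emit:
{"fn": "carry_out", "kwargs": {
  "motion": [
    {"slide":[1,-3,0],"twist":[0,0,0.005],"hand":8},
    {"slide":[1,-3,15],"twist":[0,0,0.005],"hand":8},
    {"slide":[1,-3,31],"twist":[0,0,0.005],"hand":8},
    {"slide":[1,-3,31],"twist":[0,0,0.005],"hand":8},
    {"slide":[1,-3,31],"twist":[0,0,0.005],"hand":8}
  ]
}}

```text
t: 11.65
ee_pos: [0.5935, 0.0187, 0.0957]
tool_rot: [[-0.996, -0.093, -0.001], [-0.093, 0.996, -0.001], [0.001, -0.001, -1.0]]
force: [0.7, 1.2, -1.0]
finger_gap: 0.016
finger_force: 30.0
```

```bash
python3 go.py .5946 .0251 .0515 185.8
```

```text
slide [-1.7  6.3 44.2] twist [-0.001 -0.001 -0.008] t 11.65 F [ 0.7284  1.1511 -0.9542] gap 0.016037433532615008
```

Emit:
{"fn": "carry_out", "kwargs": {
  "motion": [
    {"slide":[-1,3,0],"twist":[0,0,-0.004],"hand":8},
    {"slide":[-1,3,0],"twist":[0,0,-0.004],"hand":8},
    {"slide":[-1,3,0],"twist":[0,0,-0.004],"hand":8},
    {"slide":[-1,3,0],"twist":[0,0,-0.004],"hand":8},
    {"slide":[-1,3,0],"twist":[0,0,-0.004],"hand":8}
  ]
}}

```text
t: 12.15
ee_pos: [0.5946, 0.0232, 0.0962]
tool_rot: [[-0.995, -0.099, 0.0], [-0.099, 0.995, -0.0], [-0.0, -0.0, -1.0]]
force: [-0.5, -0.3, -2.3]
finger_gap: 0.016
finger_force: 30.0
```

```bash
python3 go.py .5946 .0251 .0515 185.8; python3 - <<'E'
from h import *
a=eyes.snapshot("scene")[230:420,190:400];cv2.imwrite("pics/c3.png",cv2.resize(a,None,fx=3,fy=3,interpolation=cv2.INTER_CUBIC))
E
```

```text
slide [-0.2  1.9 44.7] twist [-0.     0.    -0.002] t 12.15 F [-0.5425 -0.2553 -2.2774] gap 0.01602293437207214
```

View pics/c3.png

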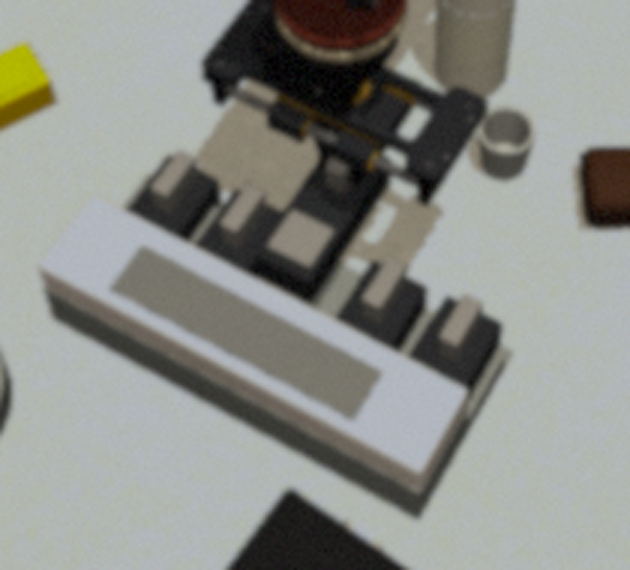

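Emit:
{"fn": "carry_out", "kwargs": {
  "motion": [
    {"slide":[0,1.8,0],"twist":[0,0,-0.002],"hand":8},
    {"slide":[0,1.8,14],"twist":[0,0,-0.002],"hand":8},
    {"slide":[0,1.8,28],"twist":[0,0,-0.002],"hand":8},
    {"slide":[0,1.8,38],"twist":[0,0,-0.002],"hand":8},
    {"slide":[0,1.8,44],"twist":[0,0,-0.002],"hand":8}
  ]
}}

```text
t: 12.7
ee_pos: [0.5933, 0.0248, 0.05]
tool_rot: [[-0.995, -0.101, -0.002], [-0.101, 0.995, -0.001], [0.003, -0.0, -1.0]]
force: [0.0, -0.2, -2.0]
finger_gap: 0.0158
finger_force: 30.0
```

```bash
python3 go.py .6483 .0306 .0505 185.8
```

```text
slide [-55.3   0.2  -0.7] twist [-0.    -0.003 -0.   ] t 12.7 F [ 0.0229 -0.2429 -2.0183] gap 0.015812022126883058
```

Emit:
{"fn": "carry_out", "kwargs": {
  "motion": [
    {"slide":[-12,0.2,-1],"twist":[0,0,0],"hand":8},
    {"slide":[-24,0.2,-1],"twist":[0,0,0],"hand":8},
    {"slide":[-36,0.2,-1],"twist":[0,0,0],"hand":8},
    {"slide":[-46,0.2,-1],"twist":[0,0,0],"hand":8},
    {"slide":[-48,0.2,0],"twist":[0,0,0],"hand":8}
  ]
}}

```text
t: 13.2
ee_pos: [0.643, 0.0301, 0.0518]
tool_rot: [[-0.995, -0.101, 0.0], [-0.101, 0.995, -0.0], [-0.0, -0.0, -1.0]]
force: [-0.1, 0.0, -3.6]
finger_gap: 0.0159
finger_force: 30.0
```

```bash
python3 go.py .6493 .0307 .0485 185.8
```

```text
slide [-6.3 -0.1  3.3] twist [-0.  0. -0.] t 13.2 F [-0.0835  0.0459 -3.6345] gap 0.015871591860681288
```

Emit:
{"fn": "carry_out", "kwargs": {
  "motion": [
    {"slide":[-2,0,1.5],"twist":[0,0,0],"hand":8},
    {"slide":[-4,0,2.5],"twist":[0,0,0],"hand":8},
    {"slide":[-5,0,3],"twist":[0,0,0],"hand":8},
    {"slide":[-6,0,3],"twist":[0,0,0],"hand":8},
    {"slide":[-7,0,3],"twist":[0,0,0],"hand":8}
  ]
}}

```text
t: 13.7
ee_pos: [0.649, 0.0308, 0.0491]
tool_rot: [[-0.995, -0.101, -0.0], [-0.101, 0.995, 0.0], [0.0, 0.0, -1.0]]
force: [-0.1, 0.1, -1.4]
finger_gap: 0.0158
finger_force: 30.0
```

Emit:
{"fn": "carry_out", "kwargs": {
  "motion": [
    {"slide":[-1,0,0.5],"twist":[0,0,0],"hand":8},
    {"slide":[-2,0,0.5],"twist":[0,0,0],"hand":8},
    {"slide":[-3,0,0.5],"twist":[0,0,0],"hand":8},
    {"slide":[-3,0,0.5],"twist":[0,0,0],"hand":8}
  ]
}}

```text
t: 14.1
ee_pos: [0.6518, 0.0311, 0.0484]
tool_rot: [[-0.995, -0.101, -0.001], [-0.101, 0.995, -0.0], [0.001, 0.0, -1.0]]
force: [-1.0, 0.9, -2.6]
finger_gap: 0.0156
finger_force: 30.0
```

Not at the stop yet.

Emit:
{"fn": "carry_out", "kwargs": {
  "motion": [
    {"slide":[-1,0,0.5],"twist":[0,0,0],"hand":8},
    {"slide":[-2,0,1],"twist":[0,0,0],"hand":8},
    {"slide":[-3,0,1],"twist":[0,0,0],"hand":8},
    {"slide":[-4,0,1],"twist":[0,0,0],"hand":8},
    {"slide":[-4,0,1],"twist":[0,0,0],"hand":8}
  ]
}}

```text
t: 14.6
ee_pos: [0.6519, 0.0314, 0.0478]
tool_rot: [[-0.995, -0.101, -0.009], [-0.101, 0.995, 0.0], [0.009, 0.001, -1.0]]
force: [-23.6, 0.3, 18.6]
finger_gap: 0.0156
finger_force: 30.0
```

Emit:
{"fn": "carry_out", "kwargs": {
  "motion": [
    {"slide":[2,0,-0.5],"twist":[0,0,0],"hand":8},
    {"slide":[2.5,0,-0.5],"twist":[0,0,0],"hand":40},
    {"slide":[2.5,0,-0.5],"twist":[0,0,0],"hand":40},
    {"slide":[2.5,0,-0.5],"twist":[0,0,0],"hand":40},
    {"slide":[2.5,0,-0.5],"twist":[0,0,0],"hand":40}
  ]
}}

```text
t: 15.1
ee_pos: [0.654, 0.0312, 0.0482]
tool_rot: [[-0.995, -0.101, 0.001], [-0.101, 0.995, -0.0], [-0.001, -0.0, -1.0]]
force: [-0.5, 0.7, 0.1]
finger_gap: 0.0368
finger_force: 0.0
```

Emit:
{"fn": "carry_out", "kwargs": {
  "motion": [
    {"slide":[2,0,-20],"twist":[0,0,0],"hand":40},
    {"slide":[2,0,-60],"twist":[0,0,0],"hand":40},
    {"slide":[2,0,-100],"twist":[0,0,0],"hand":40},
    {"slide":[2,0,-145],"twist":[0,0,0],"hand":40},
    {"slide":[2,0,-190],"twist":[0,0,0],"hand":40}
  ]
}}

```text
t: 15.6
ee_pos: [0.6514, 0.0309, 0.2398]
tool_rot: [[-0.995, -0.101, 0.0], [-0.101, 0.995, -0.0], [-0.0, -0.0, -1.0]]
force: [0.4, 0.2, -1.0]
finger_gap: 0.04
finger_force: 0.0
```

Emit:
{"fn": "carry_out", "kwargs": {
  "motion": [
    {"slide":[30,45,0],"twist":[0,0,0],"hand":40},
    {"slide":[50,90,0],"twist":[0,0,0],"hand":40},
    {"slide":[70,135,0],"twist":[0,0,0],"hand":40},
    {"slide":[90,180,0],"twist":[0,0,0],"hand":40},
    {"slide":[110,225,0],"twist":[0,0,0],"hand":40}
  ]
}}

```text
t: 16.1
ee_pos: [0.5189, 0.2445, 0.2384]
tool_rot: [[-0.995, -0.1, 0.001], [-0.1, 0.995, 0.001], [-0.001, 0.0, -1.0]]
force: [0.9, 0.6, 0.6]
finger_gap: 0.0401
finger_force: 0.0
```

```bash
python3 - <<'E'
from h import *
I={n:eyes.snapshot(n) for n in("top","scene")}
w=.1015
dp=[(box(-60,0,24,0,36),45),PARTS[2],PARTS[3]]
for k in(2,1,0,-1,-2):
    p=(.6841-k*.062*np.sin(w),.0342+k*.062*np.cos(w),w)
    r,c=fit(I,p,[(0,0,.006)],dp,3,150,box(-60,0,24,36,36));d=r-p
    print(3-k,"dx dy mm",(d[0]*np.cos(w)+d[1]*np.sin(w))*1e3,(-d[0]*np.sin(w)+d[1]*np.cos(w))*1e3,d[2],c)
a=I["top"][90:290,130:490];b=I["scene"][270:410,190:380]
cv2.imwrite("pics/c4.png",cv2.resize(a,None,fx=2.2,fy=2.2));cv2.imwrite("pics/c5.png",cv2.resize(b,None,fx=4,fy=4,interpolation=cv2.INTER_CUBIC))
E
```

```text
1 dx dy mm 1.7136977401836924 0.6530788548388915 0.011277405264464052 0.7647010990299888
2 dx dy mm 1.6656765028110165 1.1308189270459115 0.03553277956391271 0.7710103330332193
3 dx dy mm 2.193705423150026 0.7047322720337823 0.024184123766458315 0.73023112029619
4 dx dy mm 1.3096243564546033 0.9367788867945717 0.02290238586468471 0.7342715052488675
5 dx dy mm 2.1221115554564567 0.16760506796526972 -0.0006156074326027355 0.7313088727705324
```

View pics/c4.png

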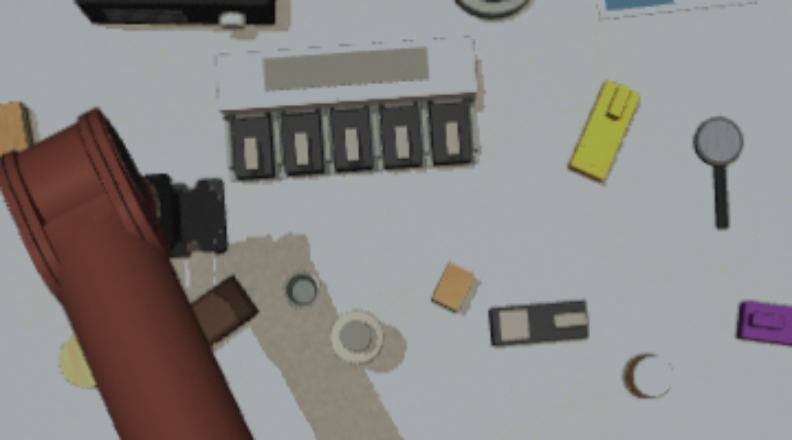

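View pics/c5.png

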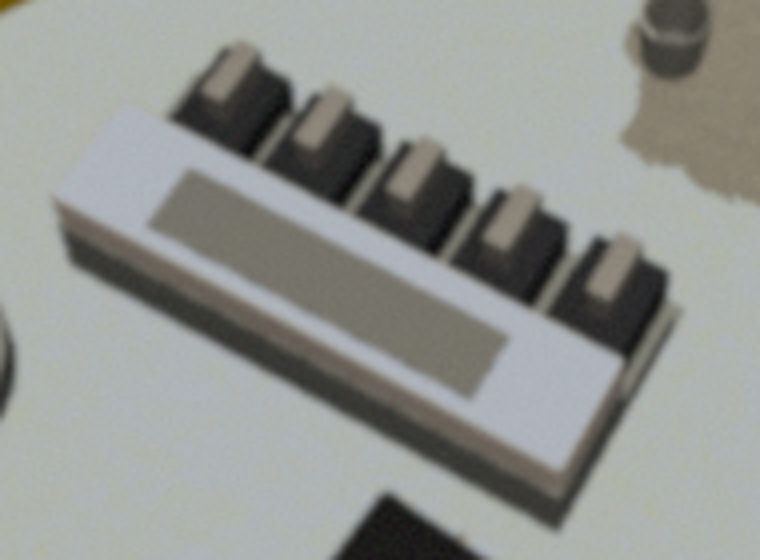

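All five bays are filled, and the two new packs sit in line with the original three. Their measured depth agrees with those to within 1 mm. The third loose pack and the bystanders look undisturbed, and the gripper is clear.

```bash
python3 -c "
from bench import bot
print(bot.sign_off())"
```

```text
the job is handed in; nothing more can be done
None
```

Two loose packs are now in empty bays 2 and 3, each pushed under the hood against the stop; the third loose pack was left where it lay, and the job was handed in at about 16 s of the 72 s allowed.

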